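# Change the label roll on the bench unwinder

## Task

The label unwinder has run out: lift the spent cardboard core off its spindle and put it in the basket, and press down whichever end of the rocker pedal stands high, right to its stop, so that the spindle sinks into the deck. Without lifting it, slide the full label roll along the deck until it rests against both register rollers, then press the pedal's other end right down to its stop so that the spindle rises up into the roll's core. Last, swing the drag arm in until its rubber roller lies against the side of the roll, leave everything standing like that and do not disturb the other things on the bench.

Things in the scene. Friction and masses are not known exactly. Their poses are not given: they have to be found in the camera images.
- unwinder: fixed bench label unwinder: grey housing, flat steel deck 50 mm above the worktop. Origin on the worktop under the spindle axis; +y feed direction, z up. Deck x -80..80, y -235..85 mm; rails 12 mm high at x +-71.5, y -230..-30. Two turning register rollers (20 mm diameter, 33 high) on the deck at x +-46, y 46: a roll against both is centred over the spindle. Pedal at y 135
- spindle_axis (a point): point on the spindle axis at the height of the deck top (50 mm above the worktop); axes as the unwinder's. The round aluminium spindle is 37 mm in diameter with a cone nose (22 mm across at the tip); raised, it stands 40 mm above the deck; sunk, its tip lies 2 mm below the deck
- spindle (a joint): slide of the spindle in m: 0 = fully raised, 0.042 = fully sunk; driven by the pedal
- pedal (a joint): angle of the rocker pedal in rad: 0 = far end (+x side) fully down on its stop and spindle raised, 0.56 = near end (-x side) fully down on its stop and spindle sunk. An over-centre spring holds it at either stop; pressing an end over takes about 7 N
- pedal_far (a point): top centre of the tread (44 x 48 mm, grey, ribbed) on the pedal's far end, 70 mm to the +x side of the pedal's hinge, which lies at x 0, y +135, z 55 mm in the unwinder's frame; it is about 45 mm above the worktop when down and 83 mm when up
- pedal_near (a point): top centre of the like tread on the pedal's near end, 70 mm to the -x side of the hinge; about 45 mm above the worktop when down and 83 mm when up
- drag_arm (a joint): angle of the drag arm in rad about an upright friction hinge: 0 = swung fully out, grows (counter-clockwise from above) as it swings in; it stays where it is left. With the roll on the spindle its roller meets the roll at about 0.63
- drag_knob (a point): top centre of the grey knob (19 mm diameter, 32 mm high, top 117 mm above the worktop) at the arm's free end; straight below the knob and the 8 mm thick arm is the rubber roller (18 mm diameter, 61 to 85 mm above the worktop) that meets the roll
- drag_hinge (a point): point on the drag arm's hinge axis; the knob's axis is 90 mm from it. Fixed at x +95, y -70 mm in the unwinder's frame, 76 mm above the worktop
- label_roll: the full label roll standing on end on the deck: paper wound on a cardboard core, 110 mm outside diameter, 50 mm high, bore 40 mm, 0.45 kg. Origin at the centre of its underside, z along its axis
- spent_core: the spent cardboard core on the raised spindle: tube 50 mm outside, 40 mm inside diameter, 50 mm high. Origin at the centre of its underside, z along its axis
- core_mid (a point): middle of the spent core
- basket: pale green round basket, fixed, 235 mm across at the rim, 95 mm high, floor about 124 mm across and 6 mm above the worktop. Origin at the centre of its underside
- reagent_bottle: bystander: reagent bottle with a screw cap, 58 mm in diameter, 135 mm high; origin under its centre
- jar: bystander: small clear sample jar, 50 mm in diameter, 57 mm high; origin under its centre
- log_book: bystander: open log book, 210 x 152 x 14 mm; origin under its centre
- marker: bystander: marker pen, 135 mm long, 17 mm thick, lying; origin under its centre
Mind the look-alikes: they are no part of the job. What is shaped like the label_roll but purple is not meant. What is shaped like the spent_core but orange or turquoise is not meant.

How it is judged:
By the outcome, as a careful person would: the job done as asked, in the order asked, and still so for the second after the job is handed in, with the robot touching nothing.
It also fails if it takes over 67 s, if anything falls off the work surface, if the arm or the gripper's body presses on something with over 40 N, if the wrist force passes 120 N, or if a joint passes its speed limit or range.

## Robot

A 6-joint arm with a two-finger parallel gripper is mounted at the origin on a cart in front of the work surface, level with it; the furniture and walls round the work are solid. World frame = base frame: x ahead of the robot, y to its left, z up, the work surface at z = 0. Lengths are in m, angles in degrees, forces in N, time in s.
With the tool pointing down it reaches from about 0.35 to 0.975 m from the base axis. Payload 17.4 kg.
Tool frame: the origin (TCP) lies midway between the tips of the shut fingers; the grasp point (between the pads) lies 19 mm behind it; z points along the fingers, y is the line along which they close (so a half turn about z gives the same grasp; the last joint's range is limited). The gripper opens to 85 mm and grips with 20 to 120 N. Pads are 22 mm wide; open, the fingers measure 114 mm over their backs; the gripper's body (76 mm by 85 mm) begins 54 mm behind the grasp point. The pads swing forward as they close: fully open they stand 13 mm farther back than shut.
Start: joints at [73.178, 6.646, 82.598, -0, 90.757, -2.166], TCP at [0.171, 0.653, 0.231] pointing down, gripper open.
Joint ranges: [-162.19, 162.19], [-47.58, 125.68], [4.15, 143.07], [-65.23, 245.23], [0.69, 171.88], [-170.13, 170.13]. Speed limits (degrees/s): [108.29, 108.29, 127.2, 180, 180, 180].

## Interface

Orientations are given as [roll, pitch, yaw] about the fixed x, y, z axes, in that order (R = Rz(yaw) Ry(pitch) Rx(roll)).
In Python, from cell import manip, eoat, vision, ticket, models gives the robot as it stands. Calls block until the motion is done:
- manip.reach(position, orientation): joint-space move of the TCP to a pose.
- manip.servo_line(position, attitude=None, feed=0.15, until_force=None): straight line of the TCP; attitude=None keeps the orientation; feed is the mean speed in m/s. With until_force (N) it stops when the force on the tool has changed by that much, and returns True; else False.
- manip.move_j(angles): joint-space move.
- eoat.command_gripper(opening, newtons=None): finger opening in m; newtons is the grip in N (None keeps the last); returns when the fingers have stopped.
- manip.sleep(seconds).
- manip.inverse_kinematics(position, orientation): joint angles nearest the present ones, or None.
- vision.capture(name): name is "scene" or "side" or "wrist"; returns the picture (420x560x3 uint8, blue, green, red); there is no depth.
- vision.camera_params(name): a dict with "fov_y" (degrees; the focal length in pixels is half the picture's height over the tangent of half this angle, whatever the lens; pixels are square), "cx", "cy" (the principal point, pixels), "rvec" (rotation vector, rad) and "tvec" (3), from world to camera coordinates, as OpenCV has them. Camera axes: x right, y down, z forward; pixel columns grow to the right and rows downward; lengths in m; the calibration is good to about 2 mm. A picture is of the moment at which its call begins: read the wrist's pose just before it. camera_params takes no time and is no camera call; for the wrist camera it gives the pose at the moment of the call.
A pose or a line that the arm cannot do raises manip.PlanningError and nothing moves.
- ticket.sign_off(): hands the job in; it is judged then, once.
Trained networks look in the newest picture that a camera, given by its name, has taken for a name from the list of things; names that differ only in an ending like _2 or _b are one class to them, and where a whole thing is asked for, a point or a joint stands for the part that bears it (a point fixed in the world has none). Each returns a list of dicts, best first, with "confidence" (0 to 1); they miss things now and then, are a little off and sometimes report something else, mostly with a low value. They report only what shows in the picture. A call takes as long as a camera call. They do not tell look-alikes from the thing itself.
- models.look_for(camera, thing): "point" ([x, y, z] in m, in world coordinates, good to about 4 mm: the middle of the surface that is visible of it).
- models.outline_of(camera, thing): "mask" (420x560 bool, what is visible of it).
Readings, each from a call of its own:
- manip.current_t(): time.
- manip.current_joint_pos(): joint angles.
- manip.current_qvel(): joint speeds.
- manip.current_tau(): joint torques, N m.
- manip.current_eef_pos(): TCP position.
- manip.current_tcp_rot(): TCP orientation.
- manip.current_contact_force(): force on the tool from outside, world axes, zero at the start.
- manip.current_wrist_torque(): the same for the moment, N m.
- manip.current_gripper_width(): finger opening in m.
- manip.current_grip_force(): force on a finger pad.
Only numpy, scipy, OpenCV 4.12 (cv2) and the standard library are available. Lean on these libraries where they do the work, as an engineer would, in place of code of your own. Each camera call takes 0.05 s, during which the arm holds its last target. There are 200 camera calls.

## Working session

There is one attempt and no reset: what is moved stays moved. The work goes in short steps, each a Python script; the robot and the scene stay as the last script left them, time stands still between calls to the robot, and variables do not carry over. Pictures are saved under pics/ and viewed, at most 10 in all, crops included, and the job is handed in when it is done.

```bash
mkdir -p pics; cat > h.py <<'E'
import numpy as np, cv2
from cell import manip, eoat, vision, ticket, models
def cam(n):
    p=vision.camera_params(n); f=210/np.tan(np.radians(p["fov_y"])/2)
    K=np.array([[f,0,p["cx"]],[0,f,p["cy"]],[0,0,1.]]); R=cv2.Rodrigues(np.array(p["rvec"],float))[0]
    return K,R,np.array(p["tvec"],float).ravel()
def proj(c,X):
    K,R,t=c; q=K@(R@np.array(X)+t); return q[:2]/q[2]
def onz(c,uv,z):
    K,R,t=c; d=R.T@np.linalg.inv(K)@np.array([*uv,1.]); o=-R.T@t; return o+d*(z-o[2])/d[2]
def tri(c1,u1,c2,u2):
    P=[c[0]@np.c_[c[1],c[2]] for c in(c1,c2)]
    X=cv2.triangulatePoints(P[0],P[1],np.array(u1,float).reshape(2,1),np.array(u2,float).reshape(2,1)).ravel(); return X[:3]/X[3]
E
python3 - <<'E'
from h import *
a=[vision.capture(n) for n in("scene","side")]
for n,i in zip(("scene","side"),a): cv2.imwrite(f"pics/{n}.png",i)
for th in ["unwinder","pedal_far","pedal_near","drag_knob","label_roll","spent_core","core_mid","basket","reagent_bottle","jar","log_book","marker"]:
    for n in("scene","side"):
        print(th,n,[(np.round(d["point"],3).tolist(),round(d["confidence"],2),proj(cam(n),d["point"]).round().tolist()) for d in models.look_for(n,th)][:4])
print(manip.current_t())
E
```

```text
unwinder scene [([0.502, -0.045, 0.048], 0.77, [271.0, 234.0]), ([0.558, 0.127, 0.063], 0.67, [232.0, 204.0])]
unwinder side [([0.536, -0.118, 0.051], 0.74, [266.0, 253.0]), ([0.55, -0.017, 0.086], 0.21, [265.0, 220.0])]
pedal_far scene [([0.56, 0.126, 0.06], 0.62, [233.0, 205.0])]
pedal_far side [([0.568, 0.127, 0.06], 0.75, [264.0, 200.0])]
pedal_near scene [([0.561, 0.127, 0.063], 0.88, [233.0, 204.0])]
pedal_near side [([0.568, 0.122, 0.06], 0.86, [264.0, 201.0])]
drag_knob scene [([0.639, -0.027, 0.097], 0.69, [290.0, 196.0])]
drag_knob side [([0.64, -0.051, 0.091], 0.53, [300.0, 221.0]), ([0.548, -0.018, 0.088], 0.26, [264.0, 219.0])]
label_roll scene [([0.507, -0.131, 0.099], 0.7, [299.0, 227.0]), ([0.363, 0.216, 0.048], 0.61, [168.0, 231.0]), ([0.47, -0.443, 0.016], 0.59, [400.0, 297.0])]
label_roll side [([0.379, 0.2, 0.046], 0.7, [202.0, 199.0]), ([0.525, -0.146, 0.096], 0.59, [262.0, 247.0])]
spent_core scene [([0.34, -0.164, 0.033], 0.88, [278.0, 284.0]), ([0.531, -0.011, 0.086], 0.74, [266.0, 214.0]), ([0.365, -0.002, 0.038], 0.72, [231.0, 257.0])]
spent_core side [([0.3
[... 519 characters left out ...]
basket side [([0.541, 0.41, 0.059], 0.73, [245.0, 162.0])]
reagent_bottle scene [([0.712, 0.217, 0.068], 0.87, [237.0, 175.0])]
reagent_bottle side [([0.728, 0.212, 0.069], 0.81, [308.0, 179.0]), ([0.476, -0.445, 0.007], 0.58, [262.0, 378.0]), ([0.64, -0.051, 0.091], 0.2, [300.0, 221.0])]
jar scene [([0.546, 0.39, 0.054], 0.74, [164.0, 186.0]), ([0.772, 0.084, 0.051], 0.6, [280.0, 181.0])]
jar side [([0.787, 0.075, 0.041], 0.87, [337.0, 206.0])]
log_book scene [([0.705, -0.33, 0.008], 0.89, [391.0, 239.0])]
log_book side [([0.708, -0.342, 0.01], 0.72, [358.0, 319.0])]
marker scene [([0.47, -0.442, 0.017], 0.85, [400.0, 296.0])]
marker side [([0.477, -0.442, 0.008], 0.87, [262.0, 377.0])]
1.3
```

View pics/scene.png

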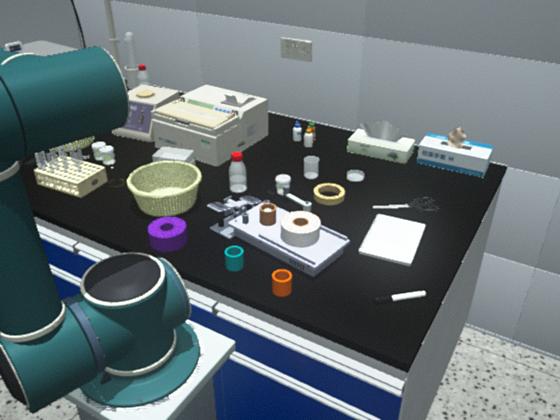

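View pics/side.png

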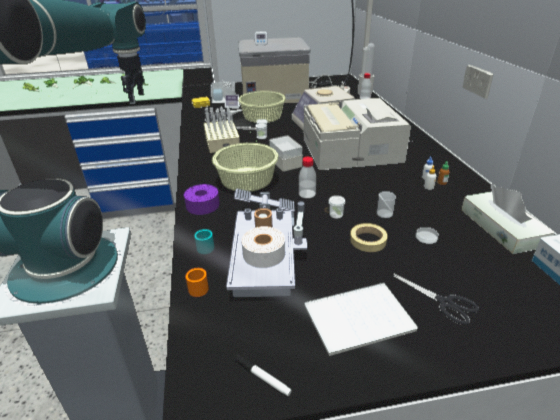

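Scene picture: unwinder in the middle, with the brown core at (266,214), the white roll at (300,227) and the pedal at (233,204). The purple roll is at (168,231), the turquoise core at (234,257) and the orange core at (281,283). Side picture: the drag arm's knob is at (298,232) and the basket at (245,165). Next I'll take wrist views from two places.

```bash
python3 - <<'E'
from h import *
print(manip.current_tcp_rot(),manip.current_t())
def look(tag):
    c=cam("wrist"); cv2.imwrite(f"pics/{tag}.png",vision.capture("wrist"))
    np.savez(f"pics/{tag}.npz",K=c[0],R=c[1],t=c[2]); print(tag,"cam",(-c[1].T@c[2]).round(3),manip.current_eef_pos())
    for th in ["core_mid","pedal_near","pedal_far","drag_knob","label_roll"]:
        print(th,[(np.round(d["point"],3).tolist(),round(d["confidence"],2),proj(c,d["point"]).round().tolist()) for d in models.look_for("wrist",th)][:3])
for tag,p in (("w1",[0.52,0.06,0.36]),("w2",[0.52,-0.06,0.36])):
    manip.reach(p,[180,0,-90]) if manip.inverse_kinematics(p,[180,0,-90]) is not None else print("noik")
    look(tag)
print(manip.current_joint_pos(),manip.current_t())
E
```

```text
[-1.79998282e+02  3.46090697e-05  1.65344181e+02] 1.3
noik
w1 cam [0.09  0.675 0.375] [0.17081038 0.65303299 0.23128075]
core_mid []
pedal_near []
pedal_far []
drag_knob []
label_roll [([0.322, 0.247, 0.028], 0.77, [10.0, 360.0])]
noik
w2 cam [0.09  0.675 0.375] [0.17077702 0.65304967 0.23129068]
core_mid []
pedal_near []
pedal_far []
drag_knob []
label_roll [([0.321, 0.248, 0.025], 0.58, [12.0, 358.0])]
[ 7.31780448e+01  6.64705939e+00  8.25973638e+01 -1.86162058e-03
  9.07570700e+01 -2.16640463e+00] 1.9
```

View pics/w1.png

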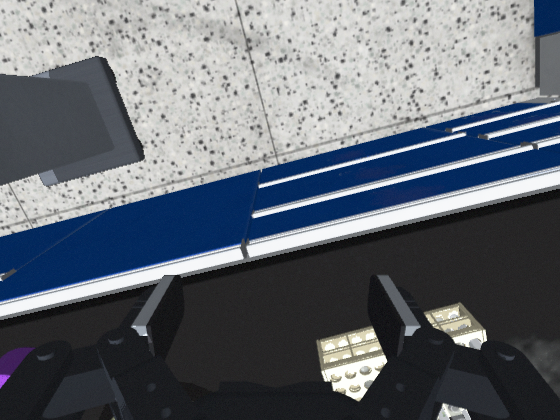

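View pics/w2.png

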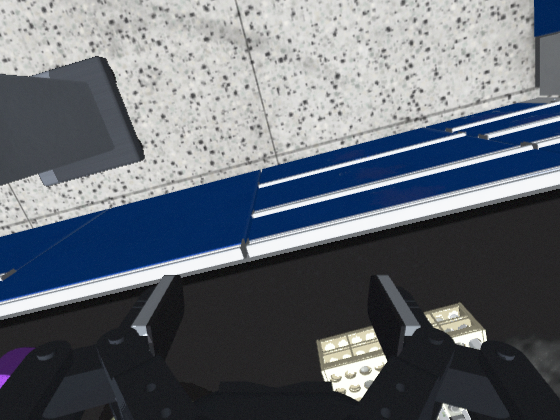

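The pose was out of wrist range (yaw −90 needs q6 = −180), so the arm didn't move. Both pictures show only the floor and the tube rack. Yaw 90 is the natural choice.

```bash
cat >> h.py <<'E'
def look(tag,things):
    c=cam("wrist"); cv2.imwrite(f"pics/{tag}.png",vision.capture("wrist"))
    np.savez(f"pics/{tag}.npz",K=c[0],R=c[1],t=c[2]); print(tag,"cam",(-c[1].T@c[2]).round(3),"tcp",manip.current_eef_pos().round(3),"t",manip.current_t())
    for th in things:
        print(th,[(np.round(d["point"],3).tolist(),round(d["confidence"],2),proj(c,d["point"]).round().tolist()) for d in models.look_for("wrist",th)][:3])
def load(tag):
    d=np.load(f"pics/{tag}.npz"); return d["K"],d["R"],d["t"]
E
python3 - <<'E'
from h import *
for tag,p in (("w3",[0.54,-0.05,0.33]),("w4",[0.54,-0.17,0.33])):
    manip.reach(p,[180,0,90])
    look(tag,["core_mid","pedal_near","pedal_far","drag_knob","label_roll"])
E
```

```text
w3 cam [0.54  0.035 0.474] tcp [ 0.54  -0.049  0.33 ] t 4.7667
core_mid [([0.542, -0.004, 0.086], 0.71, [277.0, 133.0]), ([0.357, -0.16, 0.037], 0.67, [150.0, 239.0]), ([0.377, 0.001, 0.035], 0.63, [150.0, 125.0])]
pedal_near [([0.599, 0.123, 0.054], 0.85, [327.0, 16.0])]
pedal_far [([0.595, 0.125, 0.05], 0.88, [323.0, 15.0])]
drag_knob [([0.639, -0.036, 0.095], 0.95, [359.0, 162.0]), ([0.553, 0.018, 0.049], 0.67, [286.0, 112.0]), ([0.546, -0.004, 0.088], 0.41, [280.0, 134.0])]
label_roll [([0.529, -0.116, 0.104], 0.83, [266.0, 229.0])]
w4 cam [ 0.54  -0.086  0.474] tcp [ 0.54 -0.17  0.33] t 5.6167
core_mid [([0.356, -0.159, 0.039], 0.93, [137.0, 156.0]), ([0.55, -0.022, 0.099], 0.79, [285.0, 32.0]), ([0.377, -0.001, 0.034], 0.64, [138.0, 23.0])]
pedal_near []
pedal_far [([0.544, -0.059, 0.046], 0.2, [279.0, 75.0])]
drag_knob [([0.638, -0.041, 0.094], 0.76, [368.0, 53.0]), ([0.544, -0.06, 0.046], 0.61, [279.0, 75.0]), ([0.715, -0.318, 0.006], 0.16, [386.0, 252.0])]
label_roll [([0.527, -0.121, 0.106], 0.69, [263.0, 131.0])]
```

View pics/w3.png

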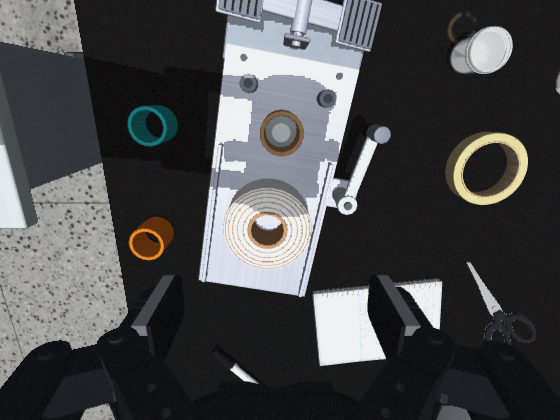

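View pics/w4.png

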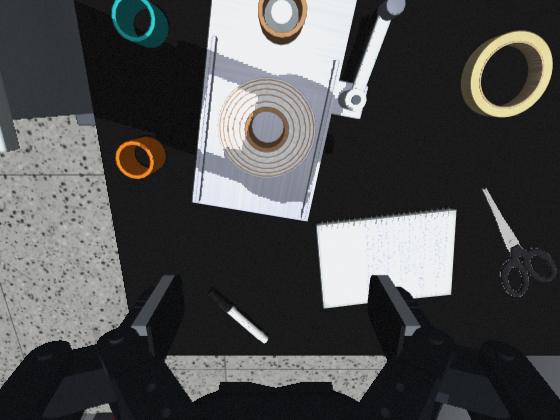

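w3 shows the core top at (281,132), the register rollers at (249,83) and (327,98), the hinge at (347,205), the knob at (380,134) and the roll bore at (267,229). The deck's front corners are at (200,279) and (304,296), and the near tread is at the top, around (240,5). In w4 the roll is at (266,128), the core at (282,11), the hinge at (355,100), the knob at (397,5) and the corners at (192,202) and (307,221). Next I'll fit the unwinder pose.

```bash
python3 - <<'E'
from h import *
from scipy.optimize import least_squares
a,b=load("w3"),load("w4")
for n,u,v in (("roll bore",(267.5,229.5),(266.5,127.5)),("core top",(281,132.5),(282,11)),("cornerL",(200,279),(192,202)),("cornerR",(304,296),(307,221)),("hinge",(347,205),(355,100)),("knob",(380.5,133),(397,5))):
    print(n,tri(a,u,b,v).round(4))
obs=[(a,(200,279),(-.08,-.235,.05)),(a,(304,296),(.08,-.235,.05)),(b,(192,202),(-.08,-.235,.05)),(b,(307,221),(.08,-.235,.05)),
(a,(249,82),(-.046,.046,.083)),(a,(327.5,97.5),(.046,.046,.083)),(a,(281,132.5),(0,0,.1)),(b,(282,11),(0,0,.1))]
def W(p,q): c,s=np.cos(p[2]),np.sin(p[2]); return np.array([p[0]+c*q[0]-s*q[1],p[1]+s*q[0]+c*q[1],q[2]])
r=least_squares(lambda p:np.concatenate([proj(c,W(p,q))-u for c,u,q in obs]),[.54,-.01,-.15],loss="soft_l1")
p=r.x;print("pose",p[:2].round(4),np.degrees(p[2]).round(2));print(np.round([proj(c,W(p,q))-u for c,u,q in obs],1).tolist())
np.save("U.npy",p)
c,s=np.cos(p[2]),np.sin(p[2])
inv=lambda X:np.array([c*(X[0]-p[0])+s*(X[1]-p[1]),-s*(X[0]-p[0])+c*(X[1]-p[1])])
print("roll u",inv(onz(a,(267.5,229.5),.1)),inv(onz(b,(266.5,127.5),.1)))
print("knob u",inv(onz(a,(380.5,133),.117)),inv(onz(b,(397,5),.117)),"near tread pix",proj(a,W(p,(-.07,.135,.083))),"far",proj(a,W(p,(.07,.135,.045))),"near w",W(p,(-.07,.135,.083)))
E
```

```text
roll bore [ 0.5308 -0.1167  0.1053]
core top [ 0.5469 -0.0021  0.0931]
cornerL [ 0.427  -0.2209  0.0473]
cornerR [ 0.5842 -0.2477  0.0505]
hinge [ 0.6279 -0.0881  0.0956]
knob [ 0.6564 -0.0008  0.1109]
pose [ 0.5469 -0.0021] -10.07
[[-1.3, 0.2], [0.2, -0.3], [0.4, -0.5], [0.2, -0.3], [-1.0, 0.7], [0.7, 0.7], [0.2, 0.6], [0.0, -1.7]]
roll u [ 0.00470579 -0.11778811] [ 0.00384683 -0.11618983]
knob u [0.10408636 0.02063494] [0.10749615 0.01882135] near tread pix [237.92079644 -13.29154005] far [360.91699474  22.28209848] near w [0.50155311 0.14307111 0.083     ]
```

```bash
cat >> h.py <<'E'
try: P=np.load("U.npy")
except OSError: P=np.zeros(3)
YAW=90+np.degrees(P[2])
def U(x,y,z):
    c,s=np.cos(P[2]),np.sin(P[2]); return [P[0]+c*x-s*y,P[1]+s*x+c*y,z]
def st(): print("t",round(manip.current_t(),2),"tcp",manip.current_eef_pos().round(4),"F",np.round(manip.current_contact_force(),1),"w",round(manip.current_gripper_width(),4))
E
python3 - <<'E'
from h import *
manip.reach(U(0,0,.15),[180,0,YAW]); manip.servo_line(U(0,0,.068),feed=.15); st()
eoat.command_gripper(0.03,25); st(); print(manip.current_grip_force())
manip.servo_line(U(0,0,.19),feed=.2); st()
manip.reach([.545,.40,.20],[180,0,YAW]); look("w5",["core_mid"]); 
manip.servo_line([.545,.40,.06],feed=.2); eoat.command_gripper(0.075); st()
manip.servo_line([.545,.40,.20],feed=.3); eoat.command_gripper(0.0); st()
look("w6",["spent_core","basket"])
E
```

```text
t 7.54 tcp [ 0.5474 -0.0024  0.0691] F [ 0.9 -0.7 -0.2] w 0.0853
t 7.97 tcp [ 0.5473 -0.0021  0.069 ] F [-1.7 -0.9  6. ] w 0.0492
26.111007680351577
t 8.72 tcp [ 0.5464 -0.002   0.1886] F [ 0.2  0.8 -1.3] w 0.0498
w5 cam [0.561 0.482 0.344] tcp [0.546 0.399 0.2  ] t 10.2667
core_mid [([0.548, 0.39, 0.221], 0.96, [285.0, 318.0])]
t 11.54 tcp [0.5451 0.4001 0.0605] F [0.7 0.1 0.3] w 0.075
t 12.86 tcp [0.545 0.4   0.2  ] F [ 0.8  0.6 -0.2] w -0.0002
w6 cam [0.56  0.483 0.344] tcp [0.545 0.4   0.2  ] t 12.9083
spent_core [([0.548, 0.393, 0.05], 0.89, [279.0, 200.0])]
basket [([0.544, 0.389, 0.038], 0.94, [276.0, 201.0])]
```

Core is in the basket. Next I'll press the near tread.

```bash
python3 - <<'E'
from h import *
manip.reach(U(-.072,.135,.115),[180,0,YAW]); st()
print(manip.servo_line(U(-.072,.135,.032),feed=.06,until_force=22)); st()
manip.servo_line(U(-.072,.135,.13),feed=.25)
# view: camera is 84 mm ahead in +y_u; stand back over deck
manip.reach(U(0,-.10,.25),[180,0,YAW]); look("w7",["pedal_near","pedal_far","label_roll"])
E
```

```text
t 14.07 tcp [0.5002 0.1442 0.1157] F [0.6 0.3 1.1] w -0.0001
True
t 15.15 tcp [0.4998 0.1434 0.045 ] F [-7.4 -1.3 16.3] w 0.0
w7 cam [ 0.545 -0.017  0.393] tcp [ 0.529 -0.099  0.249] t 16.75
pedal_near []
pedal_far []
label_roll [([0.531, -0.115, 0.104], 0.77, [280.0, 210.0])]
```

View pics/w7.png

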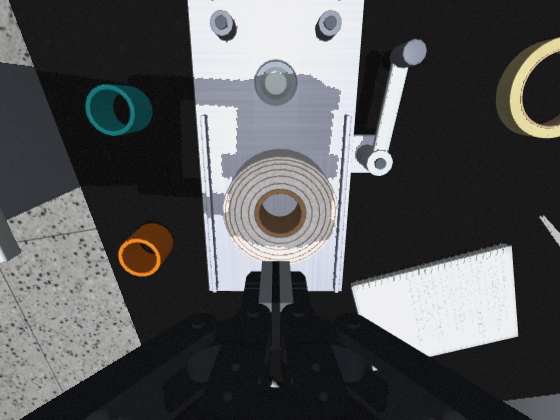

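```bash
python3 - <<'E'
from h import *
a=load("w7")
for z in(.048,.09): print(z,proj(a,U(0,0,z)),proj(a,U(.011,0,z))-proj(a,U(0,0,z)))
i=cv2.imread("pics/w7.png")[0:130,190:370]; cv2.imwrite("pics/w7c.png",cv2.resize(i,None,fx=4,fy=4,interpolation=2))
E
```

```text
0.048 [275.82789612  82.44195814] [11.15565499  0.02257368]
0.09 [275.79893635  80.21534837] [12.73061694  0.02566424]
```

View pics/w7c.png

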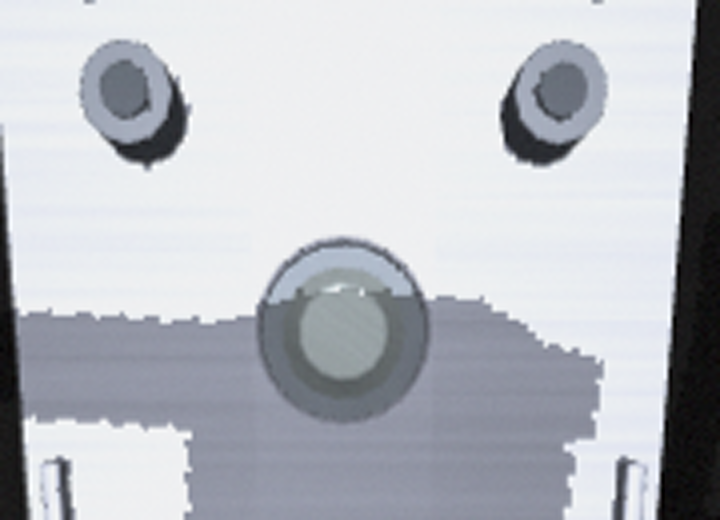

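The spindle is sunk: its nose is flush with the deck and 22 mm across at deck depth. Next I'll slide the roll with the fingers spread as a fork.

```bash
python3 - <<'E'
from h import *
manip.reach(U(.002,-.205,.16),[180,0,YAW]); eoat.command_gripper(.06)
print(manip.servo_line(U(.002,-.205,.064),feed=.2,until_force=10)); st()
print(manip.servo_line(U(.0,-.08,.064),feed=.07,until_force=9)); st()
print(manip.servo_line(U(.0,-.035,.064),feed=.03,until_force=7)); st()
p=manip.current_eef_pos(); c,s=np.cos(P[2]),np.sin(P[2]); d=p[:2]-P[:2]; print("u",c*d[0]+s*d[1],-s*d[0]+c*d[1])
E
```

```text
False
t 18.74 tcp [ 0.5134 -0.2045  0.065 ] F [0.5 0.1 1.2] w 0.06
False
t 20.68 tcp [ 0.5329 -0.0809  0.0639] F [-0.1 -0.3 -0.1] w 0.0601
True
t 21.52 tcp [ 0.5362 -0.0588  0.0637] F [-3.2 -1.8  2.3] w 0.0602
u -0.0006096440598959401 -0.05771563482209653
```

```bash
python3 - <<'E'
from h import *
manip.servo_line(U(0,-.10,.064),feed=.12); manip.servo_line(U(0,-.10,.25),feed=.25); eoat.command_gripper(0)
look("w8",["label_roll"])
a=load("w8"); m=models.outline_of("wrist","label_roll")[0]["mask"]; ys,xs=np.nonzero(m)
print("mask c",xs.mean(),ys.mean(),xs.min(),xs.max(),ys.min(),ys.max(),"expect top",proj(a,U(0,0,.1)),proj(a,U(-.055,0,.1)),proj(a,U(.055,0,.1)),proj(a,U(0,.055,.1)),proj(a,U(0,-.055,.1)))
st()
E
```

```text
w8 cam [ 0.545 -0.017  0.394] tcp [ 0.529 -0.101  0.25 ] t 23.5583
label_roll [([0.544, 0.002, 0.106], 0.94, [271.0, 73.0])]
mask c 274.72328450269856 73.51102544333077 210 340 5 144 expect top [275.312894    78.37267313] [209.62557724  78.28709687] [341.02470174  78.45828129] [275.39720482   2.58026608] [275.23901693 144.78551399]
t 23.66 tcp [ 0.5294 -0.1006  0.2501] F [ 0.1  0.1 -0.4] w -0.0003
```

View pics/w8.png

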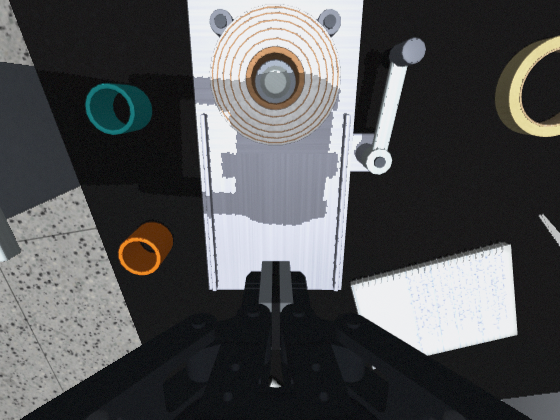

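The roll is centred over the spindle at (275,78) and touches both register rollers. Next come the far tread and then the drag arm.

```bash
python3 - <<'E'
from h import *
manip.reach(U(.072,.135,.13),[180,0,YAW])
print(manip.servo_line(U(.072,.135,.030),feed=.06,until_force=22)); st()
z=manip.current_eef_pos()[2]
manip.servo_line(U(.072,.135,.15),feed=.25)
assert z<.05
manip.reach(U(.155,.022,.15),[180,0,YAW]); manip.servo_line(U(.155,.022,.101),feed=.2)
r=manip.servo_line(U(.10,.0185,.101),feed=.06,until_force=12); print(r); st()
if not r: print(manip.servo_line(U(.076,.016,.101),feed=.03,until_force=8)); st()
p=manip.current_eef_pos(); c,s=np.cos(P[2]),np.sin(P[2]); d=p[:2]-P[:2]; print("u",c*d[0]+s*d[1],-s*d[0]+c*d[1])
E
```

```text
True
t 26.01 tcp [0.6423 0.1184 0.0449] F [1.2 0.8 6.1] w -0.0005
False
t 28.66 tcp [ 0.6487 -0.0015  0.1009] F [-1.1 -0.2 -0.6] w 0.0001
True
t 29.25 tcp [ 6.320e-01 -5.000e-04  1.011e-01] F [ 7.8 -1.3 -2.1] w 0.0002
u 0.08357214425448724 0.016446049832799407
```

```bash
python3 - <<'E'
from h import *
manip.servo_line(U(.14,.018,.101),feed=.15); manip.servo_line(U(.14,.018,.2),feed=.25)
manip.reach(U(0.02,-.13,.25),[180,0,YAW]); look("w9",["drag_knob","label_roll","pedal_near"])
a=load("w9"); print("exp knob",proj(a,U(.0625,.0139,.117)),"roll",proj(a,U(0,0,.1)),"nose z.09",proj(a,U(0,0,.09)),proj(a,U(.011,0,.09)))
i=cv2.imread("pics/w9.png")[0:220,150:450]; cv2.imwrite("pics/w9c.png",cv2.resize(i,None,fx=2.6,fy=2.6,interpolation=2))
E
```

```text
w9 cam [ 0.559 -0.05   0.393] tcp [ 0.544 -0.133  0.249] t 31.1833
drag_knob [([0.612, -0.038, 0.093], 0.93, [334.0, 72.0])]
label_roll [([0.537, -0.014, 0.105], 0.92, [240.0, 56.0])]
pedal_near []
exp knob [332.11458988  14.48633092] roll [250.11992487  39.17969573] nose z.09 [251.01157811  41.23298   ] [264.18237752  41.25315906]
```

View pics/w9c.png

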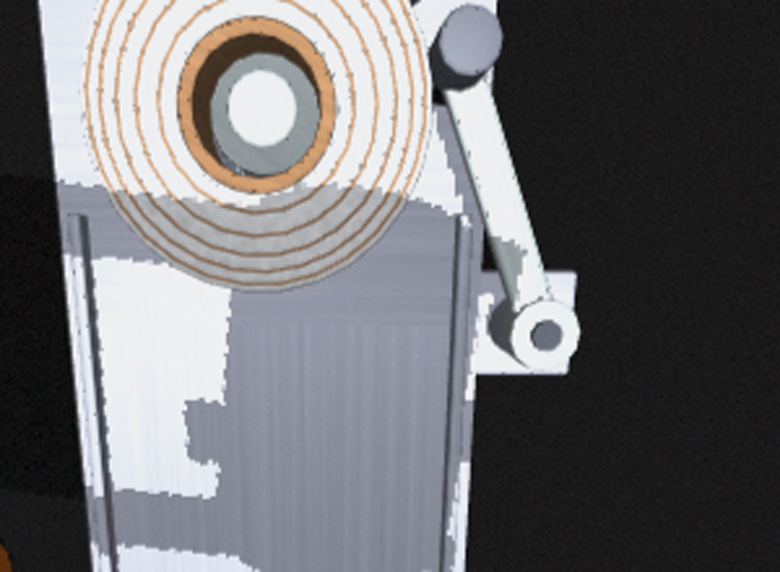

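The spindle nose is at (251,41), the position and size expected for z = 0.09, so it is up in the bore. The knob is at (331,15) against an expected (332,14), so the roller lies on the roll. Handing in.

```bash
python3 -c "
from h import *
print(ticket.sign_off()); st()"
```

```text
the job is handed in; nothing more can be done
None
the job is handed in; nothing more can be done
```

The job is handed in (no verdict came back), about 31 s into the 67 s limit: core in the basket, roll against both register rollers with the spindle up in its core, and drag roller against the roll.

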